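# Residue check: tools into the tray, inspection lamp held over it

### The arm

A 6-joint arm with a two-finger parallel gripper is mounted at the origin on the work surface. World frame = base frame: x ahead of the robot, y to its left, z up, the work surface at z = 0. Lengths are in m, angles in rad, forces in N, time in s.
With the tool pointing down it reaches from about 0.35 to 0.975 m from the base axis. Payload 4.9 kg.
Tool frame: the origin (TCP) lies at the very end of the fingers, on their centre line; the grasp point (between the pads) lies 19 mm behind it (ctrl.pinch_z is the distance from the TCP to the grasp point, in m); z points along the fingers, y is the direction in which the jaws open and shut (so a half turn about z gives the same grasp; the last joint's range is limited). The gripper opens to 85 mm and grips with 20 to 120 N. Pads are 22 mm wide; open, the fingers measure 114 mm over their backs; the gripper's body (76 mm by 85 mm) begins 54 mm behind the grasp point. The pads swing forward as they close: fully open they stand 13 mm farther back than shut.
Start: joints at [-0.119, 0.053, 1.613, -0, 1.476, -0.119], TCP at [0.625, 0, 0.231] pointing down, gripper open.
Joint ranges: [-3.01, 3.01], [-1.01, 2.22], [0.06, 2.58], [-1.02, 4.17], [0.09, 2.62], [-3.14, 3.14]. Speed limits (rad/s): [2.57, 2.57, 3.14, 3.14, 3.14, 3.14].

### API

Orientations are given as a rotation vector (axis times angle).
In Python, from station import ctrl gives the robot as it stands.
- The arm moves only by the tool carry_out, never from a script. Its argument "series" is a list of rows, each a list of 7 numbers: the shift along the world's x, y, z each as a share of 0.025 m, from -1 to 1, then the turn, a rotation vector about the world's x, y, z each as a share of 0.1 rad, from -1 to 1, then the opening, from 0 (shut) to 1 (fully open). A call has 1 to 12 rows; each row shifts and turns the commanded pose from where the row before left it; what a row does not reach is not made up. A row lasts 1/10 s, in which the tool goes at most 50 mm and 8.59 degrees, less where a joint would pass 70% of its speed; a pose out of reach is approached as far as the arm can. A call with a number of a shift or a turn outside -1 to 1 is refused whole. A call with a gripper value outside its range is refused whole. The fingers move at their own pace and stop on an object; "grip_force" is the grip in N (left out, the last holds). Time passes only in rows, so rows that do not move let the fingers close. It gives the time, the measured TCP pose, the force and the opening at its end, in the units of the state.
- ctrl.get_obs(): the state, without advancing time (a new reading comes with each control period).
- ctrl.get_image(name): name is "scene" or "side" or "wrist"; returns a dict with "frame" (384x512x3 uint8, blue, green, red), "fx", "fy", "cx", "cy" (pixels), "k1" (the pictures are not rectified: a ray, as slopes to the right and down, at radius r is drawn at 1 + k1 r^2 times it, then the intrinsics apply), "R" (3x3) and "t" (3): a world point X has camera coordinates R X + t; the wrist camera has in their place "hand_eye" (4x4, takes a point from camera to tool coordinates, whose origin is the TCP and whose axes are the flange's). Camera axes: x right, y down, z forward; pixel columns grow to the right and rows downward; lengths in m; the calibration is good to about 2 mm. A picture is of the moment at which its call begins: read the wrist's pose just before it. There is no depth.
- ctrl.finish_job(): hands the job in, once; it reports no verdict.
Trained networks look in a picture, given as the dict that the camera call returned (one of the last four; its "shot" number tells which), for a name from the list of things; names that differ only in an ending like _2 or _b are one class to them, and where a whole thing is asked for, a point or a joint stands for the part that bears it (a point fixed in the world has none). Each returns a list of dicts, best first, with "p" (0 to 1); they miss things now and then, are a little off and sometimes report something else, mostly with a low value. They report only what shows in the picture. A call takes as long as a camera call. They do not tell look-alikes from the thing itself.
- ctrl.trace(picture, name): "mask" (384x512 bool, what is visible of it) and "rect" ([left, top, width, height] as shares, 0 to 1, of the picture: columns of its width, rows of its height, round what is visible of it).
- ctrl.mark_of(picture, name): "position" ([column, row] as shares, 0 to 1, of the picture: columns of its width, rows of its height: a listed point, or the origin of a listed thing).
The state is a dict: "t": time; "q": joint angles; "dq": joint speeds; "effort": joint torques, N m; "tool_pos": TCP position; "tool_rot": TCP orientation; "contact_force": force on the tool from outside, world axes, zero at the start; "wrist_torque": the same for the moment, N m; "opening": finger opening in m.
Only numpy, scipy, OpenCV 4.12 (cv2) and the standard library are available. Lean on these libraries where they do the work, as an engineer would, in place of code of your own. Each camera call takes 0.05 s, during which the arm holds its last target.

### The job

Check the cleaned tools for residue: lay the blue-handled spatula flat in the blue-lined compartment of the white tray and the green-handled brush flat in the green-lined one, either way round, and let go of them. Then lift the grey inspection lamp over the low blue splash screen and finish while still holding it level about 2 cm above the tray's rim, centred on the tray and lined up with its long side. The lamp must not touch the tray, the tools or the screen on the way, the screen must not be knocked, and the bottles, jars and glassware around must stay where they stand.

Things in the scene. Friction and masses are not known exactly. Their poses are not given: they have to be found in the camera images.
- tray: White open tray fixed to the bench, 224 long (its x) by 156 wide (its y) by 20 high, walls 4 thick. Floor 4 thick. A divider along x, 4 thick and as high as the walls, parts it into two compartments, each 216 by 72 inside and 16 deep: blue-lined on the +y side, green-lined on the -y side. Origin: centre of its underside, on the bench; z up.
- tray_rim (a point): Centre of the tray at the height of its rim, 20 above the bench; axes as the tray's.
- blue_bay (a point): Centre of the floor of the blue-lined compartment (38 to +y of the tray's centre, 4 above the bench); axes as the tray's.
- green_bay (a point): Centre of the floor of the green-lined compartment (38 to -y of the tray's centre, 4 above the bench); axes as the tray's.
- spatula: Loose spatula lying flat on the bench, 160 long along its x, about 60 g. Blue handle from x -80 to +15, 16 wide (y), 14 thick; steel blade from x +15 to +80, 28 wide, 4 thick. Centre of mass about 5 to 10 to the -x of the origin: grip the handle about x = -10. Origin: middle of the length, on the underside; z up.
- brush: Loose flat brush lying flat on the bench, 160 long along its x, about 50 g. Green handle from x -80 to +25, 16 wide (y), 14 thick; steel ferrule and pale head from x +25 to +80, 34 wide, 12 to 14 thick. Centre of mass about 5 to 10 to the -x of the origin: grip the handle about x = -10. Origin: middle of the length, on the underside; z up.
- lamp: Loose grey inspection lamp standing on the bench beyond the screen, 170 long (x) by 66 wide (y) by 36 high with a violet window band round its foot, 0.22 to 0.45 kg. On top a black upright handle fin, 110 long (x), 20 wide (y), from 36 to 80 above the underside, centred: grip it across y at its middle. Centre of mass in the middle. Origin: centre of the underside; z up.
- screen: Low blue splash screen with a bright metal top edge, fixed on the bench between the lamp and the tools, 400 long (x), 14 thick (y), 90 high; two feet 50 wide (y), 5 high. Origin: centre of its foot, on the bench; z up.
- amber_bottle: Bystander, to be left alone: amber glass bottle with black cap, 60 diameter, 130 high. Origin: centre of its underside.
- white_jar: Bystander, to be left alone: white plastic jar with blue lid, 64 diameter, 85 high. Origin: centre of its underside.
- beaker: Bystander, to be left alone: clear glass beaker, 72 diameter, 90 high. Origin: centre of its underside.
- flask: Bystander, to be left alone: green glass round flask on a round foot, 92 diameter, 142 high. Origin: centre of its underside.
- small_jar: Bystander, to be left alone: small amber jar with white lid, 44 diameter, 50 high. Origin: centre of its underside.
- steel_bowl: Bystander, to be left alone: steel bowl, 100 diameter, 45 high. Origin: centre of its underside.
There are look-alikes about, which are no part of the job. What is shaped like the brush but turquoise is not meant. Several things have the shape of the spatula; the one meant has the colours described above.

How it is judged:
By the outcome, as a careful person would: the job done as asked, in the order asked, and still so for the second after the job is handed in, while the arm keeps its last pose, push and grip.
It also fails if it takes over 70 s, if anything falls off the work surface, if the arm or the gripper's body presses on something with over 40 N, if the wrist force passes 120 N, or if a joint passes its speed limit or range.

## Working session

There is one attempt and no reset: what is moved stays moved. The work goes in short steps, Python scripts to look and compute and a tool call to move; the robot and the scene stay as the last step left them, time stands still between calls to the robot, and variables do not carry over. Pictures are saved under pics/ and viewed, and the job is handed in when it is done.

Besides the shell and the picture viewer there is one more tool, called after "Emit:" as name(argument=value, ...) on one line, values as JSON. carry_out: Moves the arm, as the interface text tells. Shift numbers are shares of 0.025 m and turn numbers shares of 0.1 rad, none past 1 either way. Its arguments: {"type":"object","properties":{"series":{"type":"array"},"grip_force":{"type":"number"}},"required":["series"]}

```bash
ls; mkdir -p pics; python3 - <<'E'
from station import ctrl
import cv2
o=ctrl.get_obs(); print(o)
for n in ["scene","side","wrist"]:
    p=ctrl.get_image(n); cv2.imwrite(f"pics/{n}0.png",p["frame"])
    print(n,{k:v for k,v in p.items() if k!="frame"})
E
```

```text
pics
{'t': 0.0, 'q': array([-1.19020238e-01,  5.33647791e-02,  1.61427155e+00,  3.43587837e-07,
        1.47600867e+00, -1.18983397e-01]), 'dq': array([-5.95174875e-04,  1.65428591e-03,  9.28062431e-04,  6.00723382e-06,
       -7.98758301e-04, -7.35453735e-04]), 'effort': array([ 2.70554956e-04, -3.93670499e+01, -3.70175600e+01, -1.62778279e-04,
        6.93513779e-03, -6.06393527e-06]), 'tool_pos': array([6.24384162e-01, 6.15088873e-05, 2.30071523e-01]), 'tool_rot': array([-2.22034106e+00, -2.22025919e+00,  1.99138203e-03]), 'contact_force': array([0.91524205, 0.65116672, 0.08860695]), 'wrist_torque': array([-0.00852915, -0.01080333, -0.04939817]), 'opening': 0.08557537724089648}
scene {'fx': 484.40791669111337, 'fy': 484.40791669111337, 'cx': 257.9201554255625, 'cy': 195.53957765137937, 'k1': -0.12179040123527962, 'R': array([[ 0.86512081,  0.50102716, -0.02318978],
       [ 0.28857736, -0.53503549, -0.79401519],
       [-0.41023054,  0.68022702, -0.60745544]]), 't': array([-0.47661951, -0.10610088,  1.44862262]), 'shot': 1}
side {'fx': 395.65865172006716, 'fy': 395.65865172006716, 'cx': 254.90175516771893, 'cy': 189.6392637554636, 'k1': -0.10965855768574981, 'R': array([[ 0.98793216, -0.15288414,  0.02482906],
       [-0.06154665, -0.53459703, -0.84286299],
       [ 0.14213393,  0.83116331, -0.53755511]]), 't': array([-0.52208244,  0.08961657,  0.90844381]), 'shot': 2}
wrist {'fx': 317.00566700656486, 'fy': 317.00566700656486, 'cx': 253.87811453312858, 'cy': 191.61542587657226, 'k1': -0.06478414841418437, 'hand_eye': array([[-7.00353048e-04, -9.63943627e-01, -2.66105607e-01,
         6.74439046e-02],
       [ 9.99999744e-01, -6.36774641e-04, -3.25201762e-04,
        -2.30129700e-04],
       [ 1.44026864e-04, -2.66105766e-01,  9.63943826e-01,
        -1.43231622e-01],
       [ 0.00000000e+00,  0.00000000e+00,  0.00000000e+00,
         1.00000000e+00]]), 'shot': 3}
```

View pics/scene0.png

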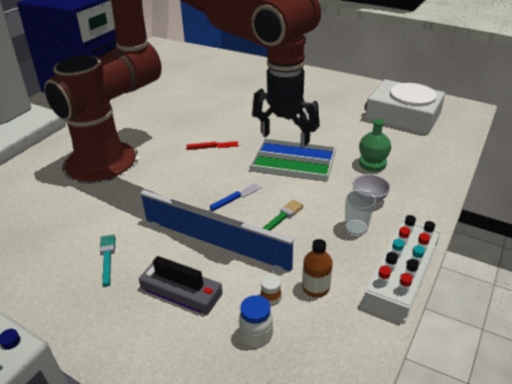

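View pics/side0.png

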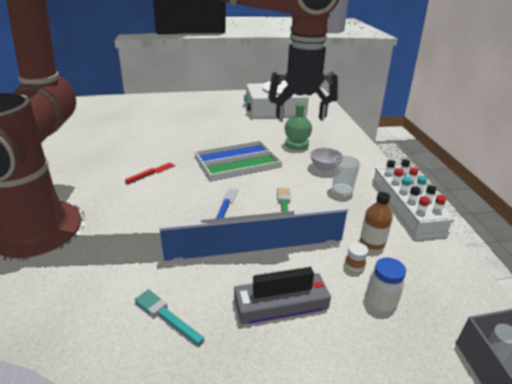

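View pics/wrist0.png

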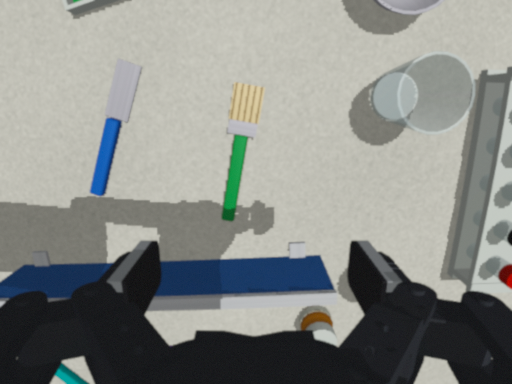

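```bash
cat > h.py <<'E'
import numpy as np,cv2
from scipy.optimize import minimize
from scipy.spatial.transform import Rotation as Ro
from station import ctrl
def shot(n):
    o=ctrl.get_obs(); p=ctrl.get_image(n)
    if n=="wrist":
        T=np.eye(4);T[:3,:3]=Ro.from_rotvec(o["tool_rot"]).as_matrix();T[:3,3]=o["tool_pos"]
        W=np.linalg.inv(T@np.array(p["hand_eye"])); p["R"]=W[:3,:3];p["t"]=W[:3,3]
    return p
def proj(p,X):
    c=np.atleast_2d(X)@np.array(p["R"]).T+p["t"]; s=c[:,:2]/c[:,2:]; s=s*(1+p["k1"]*(s**2).sum(1,keepdims=True))
    return s*[p["fx"],p["fy"]]+[p["cx"],p["cy"]]
def ray(p,uv):
    d=(np.atleast_2d(uv)-[p["cx"],p["cy"]])/[p["fx"],p["fy"]]; s=d.copy()
    for _ in range(20): s=d/(1+p["k1"]*(s**2).sum(1,keepdims=True))
    D=np.c_[s,np.ones(len(s))]@np.array(p["R"]); return -np.array(p["R"]).T@p["t"],D
def plane(p,uv,z):
    C,D=ray(p,uv); return C+D*((z-C[2])/D[:,2])[:,None]
def box(x0,x1,y0,y1,z0,z1): return np.array([[x,y,z] for x in(x0,x1) for y in(y0,y1) for z in(z0,z1)])/1000.
def cyl(d,h): 
    a=np.linspace(0,2*np.pi,24,endpoint=False); c=np.c_[np.cos(a),np.sin(a)]*d/2
    return np.vstack([np.c_[c,0*a],np.c_[c,0*a+h]])/1000.
M={"tray":[box(-112,112,-78,78,0,20)],"spatula":[box(-80,15,-8,8,0,14),box(15,80,-14,14,0,4)],
"brush":[box(-80,25,-8,8,0,14),box(25,80,-17,17,0,13)],"lamp":[box(-85,85,-33,33,0,36),box(-55,55,-10,10,36,80)],
"screen":[box(-200,200,-7,7,0,90),box(-175,-145,-25,25,0,5),box(145,175,-25,25,0,5)],
"amber_bottle":[cyl(60,90)],"white_jar":[cyl(64,85)],"beaker":[cyl(72,90)],"flask":[cyl(92,100)],"small_jar":[cyl(44,50)],"steel_bowl":[cyl(100,45)]}
def place(P,q):
    c,s=np.cos(q[2]),np.sin(q[2]); z=q[3] if len(q)>3 else 0
    return P@np.array([[c,-s,0],[s,c,0],[0,0,1]]).T+[q[0],q[1],z]
S=2
def render(p,parts,q):
    m=np.zeros((384*S,512*S),np.uint8)
    for P in parts:
        h=cv2.convexHull(proj(p,place(P,q)).astype(np.float32)*S+S/2); cv2.fillConvexPoly(m,np.round(h).astype(np.int32),1)
    return m
def fit(obs,name,q0,parts=None):
    parts=parts or M[name]; big=[(p,cv2.resize(m.astype(np.uint8),None,fx=S,fy=S,interpolation=cv2.INTER_NEAREST)) for p,m in obs]
    def f(q):
        e=0
        for p,m in big:
            r=render(p,parts,q); e+=1-(r&m).sum()/max(1,(r|m).sum())
        return e
    best=None
    for st in (0.02,0.006,0.002):
        q=q0 if best is None else best.x
        sx=np.array([q]+[np.array(q)+d for d in np.diag([st,st,st*6])]); best=minimize(f,q,method="Nelder-Mead",options=dict(initial_simplex=sx,xatol=1e-5,fatol=1e-5))
    return best.x,[round(1-f(best.x),3) if len(big)==1 else None, round(best.fun,3)]
E
python3 - <<'E'
from h import *
import pickle
P={n:shot(n) for n in("scene","side","wrist")}
res={}
for n,p in P.items():
    for k in M:
        for i,r in enumerate(ctrl.trace(p,k)[:5]):
            res.setdefault((n,k),[]).append(r); ys,xs=np.nonzero(r["mask"])
            c=p["frame"][r["mask"]].mean(0).astype(int)
            print(n,k,i,round(r["p"],2),len(xs),xs.mean().round(),ys.mean().round(),c)
pickle.dump((P,res),open("v0.pkl","wb"))
E
```

```text
scene tray 0 0.66 2731 293.0 159.0 [110 110  78]
scene spatula 0 0.94 424 234.0 196.0 [145 107  93]
scene spatula 1 0.52 267 211.0 145.0 [ 36  40 152]
scene spatula 2 0.4 2841 181.0 285.0 [52 47 52]
scene brush 0 0.82 522 107.0 257.0 [122 126  61]
scene brush 1 0.66 382 284.0 213.0 [ 86 127 104]
scene brush 2 0.52 2696 293.0 159.0 [110 109  77]
scene lamp 0 0.93 2876 181.0 285.0 [52 47 52]
scene lamp 1 0.41 426 284.0 214.0 [ 87 125 105]
scene screen 0 0.65 5022 219.0 231.0 [82 57 44]
scene screen 1 0.51 1153 375.0 148.0 [56 88 49]
scene amber_bottle 0 0.57 1396 317.0 270.0 [46 64 84]
scene white_jar 0 0.68 1090 374.0 148.0 [54 87 46]
scene white_jar 1 0.57 1434 256.0 321.0 [122  87  69]
scene beaker 0 0.64 1217 359.0 211.0 [120 123 118]
scene flask 0 0.55 1145 374.0 148.0 [55 87 47]
scene small_jar 0 0.6 487 271.0 289.0 [120 130 137]
scene steel_bowl 0 0.72 692 372.0 185.0 [124 119 123]
side tray 0 0.65 2259 237.0 159.0 [138 136 110]
side spatula 0 0.57 246 148.0 172.0 [ 62  64 168]
side spatula 1 0.53 246 226.0 203.0 [181 137 120]
side brush 0 0.64 1101 166.0 314.0 [147 148  93]
sid
[... 664 characters left out ...]
ide steel_bowl 1 0.49 900 298.0 130.0 [ 87 113  79]
side steel_bowl 2 0.39 4012 281.0 295.0 [80 74 76]
wrist tray 0 0.9 488 84.0 5.0 [125 132 126]
wrist spatula 0 0.72 2734 114.0 121.0 [172 136 110]
wrist spatula 1 0.71 733 407.0 6.0 [160 155 156]
wrist brush 0 0.84 379 69.0 375.0 [127 129  22]
wrist brush 1 0.63 2658 240.0 139.0 [119 165 126]
wrist lamp 0 0.38 12053 195.0 281.0 [109  81  61]
wrist screen 0 0.76 11996 195.0 281.0 [109  81  61]
wrist beaker 0 0.79 6610 425.0 93.0 [155 159 153]
wrist beaker 1 0.73 728 408.0 5.0 [161 156 157]
wrist small_jar 0 0.71 925 318.0 323.0 [102 124 136]
wrist steel_bowl 0 0.65 717 408.0 6.0 [162 156 157]
wrist steel_bowl 1 0.2 506 84.0 5.0 [125 132 126]
```

```bash
python3 - <<'E'
from h import *
import pickle
P,R=pickle.load(open("v0.pkl","rb"))
m=lambda n,k,i:(P[n],R[n,k][i]["mask"])
J={"tray":[m("scene","tray",0),m("side","tray",0)],
"spatula":[m("wrist","spatula",0)],"brush":[m("wrist","brush",1)],
"lamp":[m("scene","lamp",0),m("side","white_jar",1)],
"screen":[m("scene","screen",0),m("side","screen",0)]}
for k,i,j in [("amber_bottle",0,1),("white_jar",1,0),("beaker",0,0),("flask",0,0),("small_jar",0,0),("steel_bowl",0,0)]:
    J[k]=[m("scene",k,i),m("side",k,j)]
out={}
for k,ob in J.items():
    p,mm=ob[0]; ys,xs=np.nonzero(mm); c=plane(p,[xs.mean(),ys.mean()],.02)[0]
    best=None
    yaws=[0,1.57] if k in("tray","lamp","screen") else [0]
    if k in("spatula","brush"): yaws=np.arange(0,6.28,.4)
    for y in yaws:
        q,e=fit(ob,k,[c[0],c[1],y])
        if best is None or e[1]<best[1][1]: best=(q,e)
    out[k]=best[0]; print(k,best[0].round(4),best[1],[fit([o],k,best[0])[0].round(4) for o in ob] if len(ob)>1 else "")
    # extent in world
pickle.dump(out,open("poses.pkl","wb"))
for n in P:
    im=cv2.resize(P[n]["frame"],None,fx=S,fy=S)[:,:]
    for k in out:
        r=render(P[n],M[k],out[k]); cs,_=cv2.findContours(r,0,2); cv2.drawContours(im,cs,-1,(0,255,255),1)
    cv2.imwrite(f"pics/ov_{n}.png",im[:, :] if 0 else cv2.resize(im,(800,600)))
E
```

```text
tray [0.5125 0.2718 0.2519] [None, np.float64(0.076)] [array([0.5121, 0.2718, 0.2451]), array([0.5151, 0.2722, 0.2408])]
spatula [0.4584 0.0403 1.2296] [np.float64(0.909), np.float64(0.091)] 
brush [0.6045 0.0112 1.3917] [np.float64(0.931), np.float64(0.069)] 
lamp [ 0.531  -0.2957  0.0559] [None, np.float64(0.115)] [array([ 0.5313, -0.297 ,  0.0661]), array([ 0.531 , -0.2957,  0.0559])]
screen [ 0.5083 -0.1334  0.042 ] [None, np.float64(0.095)] [array([ 0.5062, -0.1331,  0.0378]), array([ 0.5095, -0.1334,  0.0514])]
amber_bottle [ 0.7768 -0.1433  0.0393] [None, np.float64(0.311)] [array([ 0.7757, -0.1419,  0.0742]), array([ 0.78  , -0.139 ,  0.0966])]
white_jar [ 0.7268 -0.3118  0.0579] [None, np.float64(0.272)] [array([ 0.7268, -0.3118,  0.0588]), array([ 0.7283, -0.3098,  0.1233])]
beaker [0.7826 0.0821 0.0733] [None, np.float64(0.262)] [array([0.7817, 0.0816, 0.1053]), array([ 0.7877,  0.0876, -0.0048])]
flask [0.7212 0.376  0.1761] [None, np.float64(0.52)] [array([0.7209, 0.3742, 0.1572]), array([0.7251, 0.3777, 0.1767])]
small_jar [ 0.706  -0.2171  0.0536] [None, np.float64(0.33)] [array([ 0.7045, -0.2154,  0.0723]), array([ 0.706 , -0.2171,  0.0536])]
steel_bowl [0.7655 0.2314 0.0212] [None, np.float64(0.808)] [array([ 0.7605,  0.2414, -0.0241]), array([ 0.7773,  0.2341, -0.0031])]
```

View pics/ov_scene.png

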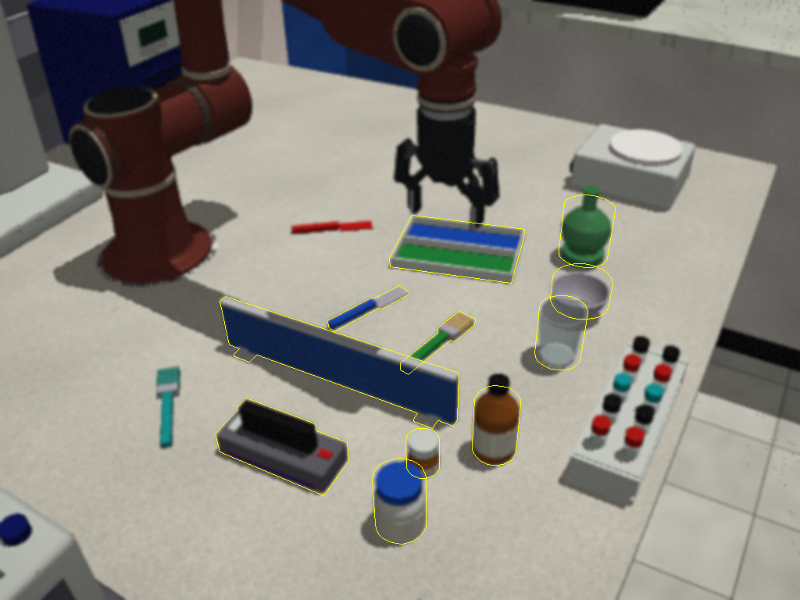

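View pics/ov_wrist.png

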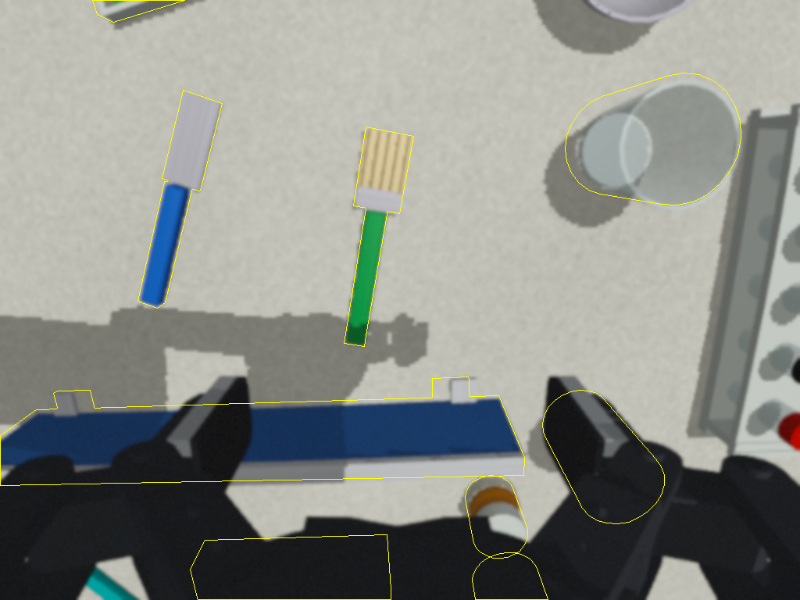

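View pics/ov_side.png

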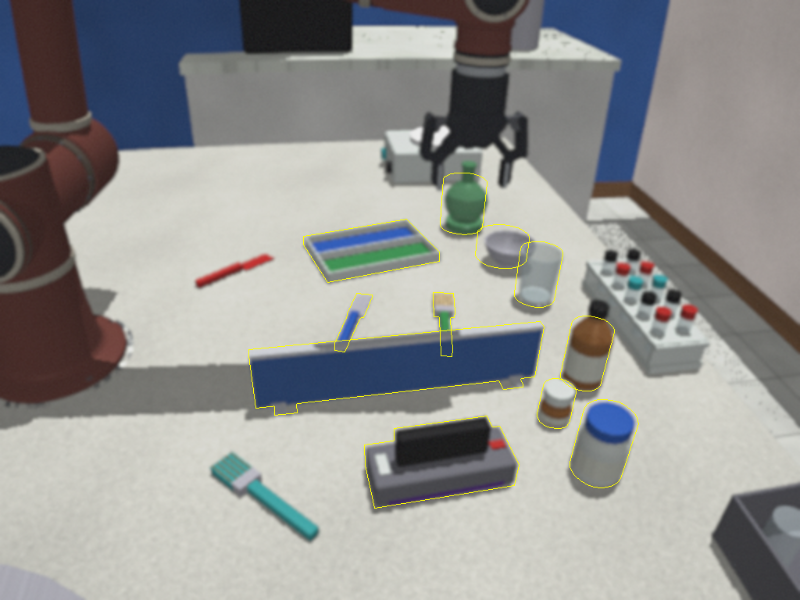

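Candidates in the scene picture: spatula-shaped, blue handle (234,196) and red (211,145); brush-shaped, green (284,213) and turquoise (107,257). I choose the blue one (wrist 114,121) and the green one (wrist 240,139). Next is a close crop to check them.

```bash
python3 - <<'E'
import pickle,cv2
P,R=pickle.load(open("v0.pkl","rb"))
cv2.imwrite("pics/crop.png",cv2.resize(P["wrist"]["frame"][40:240,70:290],None,fx=2.7,fy=2.7))
E
```

```text
(no output)
```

View pics/crop.png

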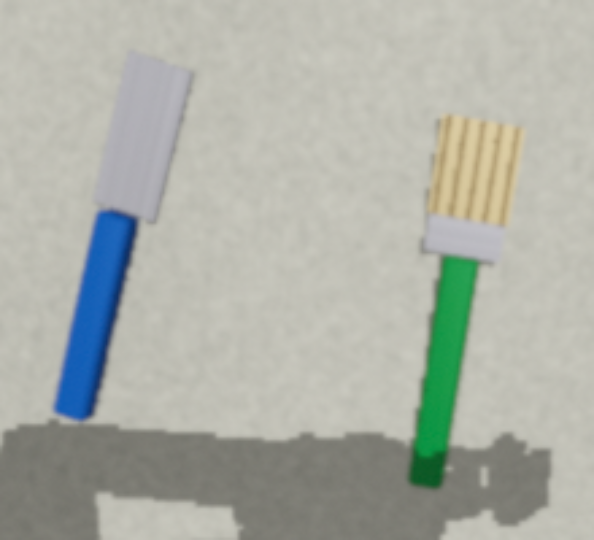

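Emit:
carry_out(series=[[-0.85, 0.15, -0.65, 0, 0, -0.43, 1], [-0.85, 0.15, -0.65, 0, 0, -0.43, 1], [-0.85, 0.15, -0.65, 0, 0, -0.43, 1], [-0.85, 0.15, -0.65, 0, 0, -0.43, 1], [-0.85, 0.15, -0.65, 0, 0, -0.43, 1], [-0.85, 0.15, -0.65, 0, 0, -0.43, 1], [-0.85, 0.15, -0.65, 0, 0, -0.43, 1], [-0.8, 0.15, -0.65, 0, 0, -0.4, 1], [0, 0, 0, 0, 0, 0, 0.6], [0, 0, 0, 0, 0, 0, 0.6]], grip_force=40)

```text
t: 2.95
tool_pos: [0.4567, 0.0299, 0.1018]
tool_rot: [2.565, 1.813, 0.001]
contact_force: [-0.0, -0.8, -0.2]
opening: 0.0594
```

The crop shows blue handle with steel blade (left) and green handle with pale head (right), as described. Checking from the hover.

```bash
python3 - <<'E'
from h import *
import pickle
p=shot("wrist"); o=ctrl.get_obs(); out=pickle.load(open("poses.pkl","rb"))
rs=ctrl.trace(p,"spatula"); print([(round(r["p"],2),r["rect"]) for r in rs])
im=cv2.resize(p["frame"],None,fx=S,fy=S)
for k in("spatula","brush"):
    cs,_=cv2.findContours(render(p,M[k],out[k]),0,2); cv2.drawContours(im,cs,-1,(0,255,255),1)
q,e=fit([(p,rs[0]["mask"])],"spatula",out["spatula"]); print(q,e, o["tool_pos"])
cv2.imwrite("pics/w1.png",cv2.resize(im,(800,600)))
E
```

```text
[(0.91, [0.4572, 0.1997, 0.0762, 0.5255])]
[0.45844322 0.03984414 1.22910491] [np.float64(0.964), np.float64(0.036)] [0.45772175 0.02978653 0.10265615]
```

View pics/w1.png

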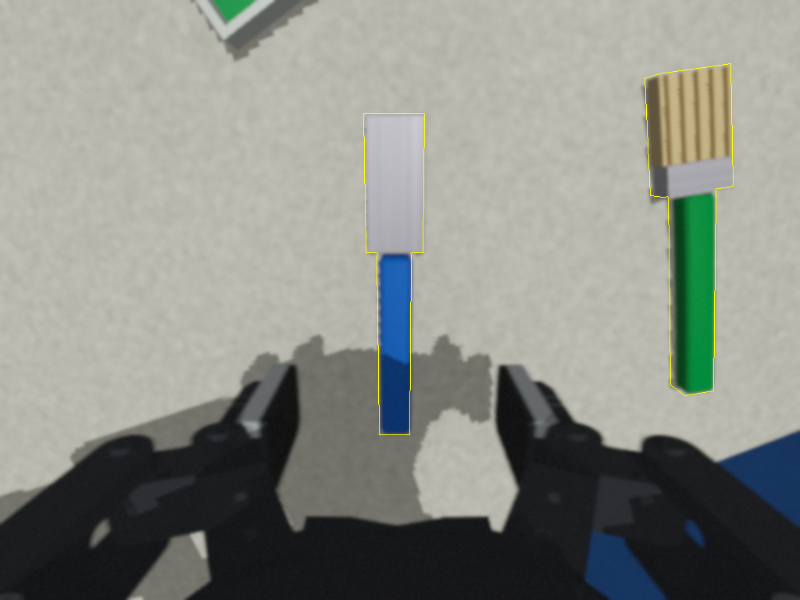

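The overlay sits on both tools (blade at 395,180; handle to 395,435), so the poses hold. Going down and gripping.

Emit:
carry_out(series=[[-0.08, 0.02, -0.9, 0, 0, 0, 0.6], [0, 0, -0.9, 0, 0, 0, 0.6], [0, 0, -0.9, 0, 0, 0, 0.6], [0, 0, -0.6, 0, 0, 0, 0.6], [0, 0, -0.58, 0, 0, 0, 0.6], [0, 0, 0, 0, 0, 0, 0], [0, 0, 0, 0, 0, 0, 0], [0, 0, 0, 0, 0, 0, 0], [0, 0, 0, 0, 0, 0, 0], [0, 0, 0, 0, 0, 0, 0]])

```text
t: 4.05
tool_pos: [0.4558, 0.0303, 0.0058]
tool_rot: [2.564, 1.811, 0.004]
contact_force: [1.2, 0.3, 3.7]
opening: 0.0147
```

Emit:
carry_out(series=[[0, 0, 0.4, 0, 0, 0, 0], [0, 0, 0.9, 0, 0, 0, 0], [0, 0, 0.9, 0, 0, 0, 0], [0, 0, 0.9, 0, 0, 0, 0]])

```text
t: 4.45
tool_pos: [0.4536, 0.0306, 0.0828]
tool_rot: [-2.566, -1.812, 0.001]
contact_force: [0.5, -0.7, -0.7]
opening: 0.0146
```

Emit:
carry_out(series=[[0.12, 0.9, 0, 0, 0, -0.82, 0], [0.12, 0.92, 0, 0, 0, -0.82, 0], [0.13, 0.92, 0, 0, 0, -0.82, 0], [0.13, 0.92, 0, 0, 0, -0.82, 0], [0.13, 0.92, 0, 0, 0, -0.82, 0], [0.13, 0.92, 0, 0, 0, -0.82, 0], [0.13, 0.92, 0, 0, 0, -0.82, 0], [0.13, 0.92, 0, 0, 0, -0.82, 0], [0.13, 0.92, 0, 0, 0, -0.82, 0], [0.13, 0.92, 0, 0, 0, -0.82, 0], [0.13, 0.92, 0, 0, 0, -0.82, 0], [0.13, 0.92, 0, 0, 0, -0.81, 0]])

```text
t: 5.65
tool_pos: [0.4923, 0.3069, 0.0821]
tool_rot: [3.118, 0.382, -0.001]
contact_force: [0.1, -1.2, -0.9]
opening: 0.0146
```

```bash
cat > look.py <<'E'
from h import *
import sys,pickle
tag=sys.argv[1]; names=sys.argv[2].split(",")
out=pickle.load(open("poses.pkl","rb"))
for n in names:
    p=shot(n); im=cv2.resize(p["frame"],None,fx=S,fy=S)
    for k in("tray",):
        cs,_=cv2.findContours(render(p,M[k],out[k]),0,2); cv2.drawContours(im,cs,-1,(0,255,255),1)
    cv2.imwrite(f"pics/{tag}_{n}.png",cv2.resize(im,(800,600)))
o=ctrl.get_obs(); r=o["tool_rot"]; Rm=Ro.from_rotvec(r).as_matrix()
print(o["t"],o["tool_pos"].round(4),"heading x",np.arctan2(Rm[1,0],Rm[0,0]).round(4),"z",Rm[:,2].round(3),o["contact_force"].round(1),o["opening"])
E
python3 look.py a wrist,scene
```

```text
5.75 [0.4926 0.308  0.0825] heading x 0.2486 z [ 0.     0.001 -1.   ] [ 0.  -0.1 -0.7] 0.014559531205466101
```

View pics/a_wrist.png

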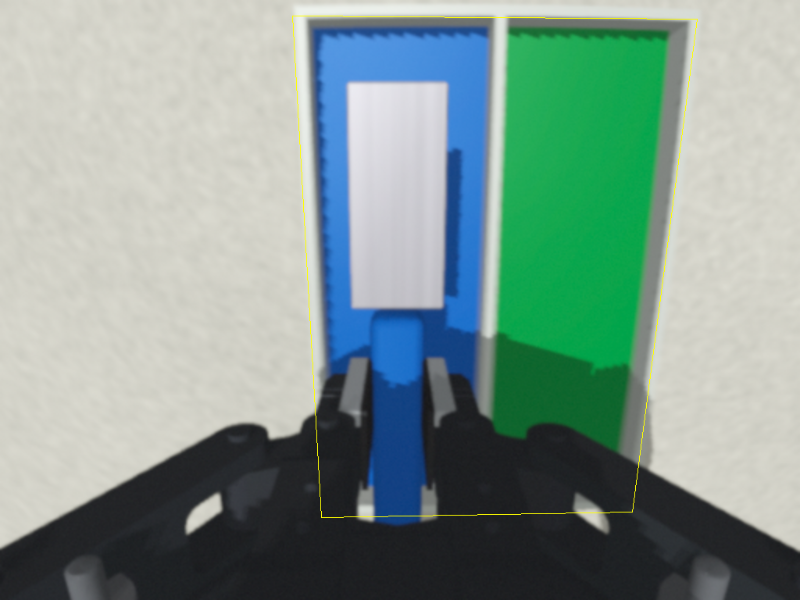

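View pics/a_scene.png

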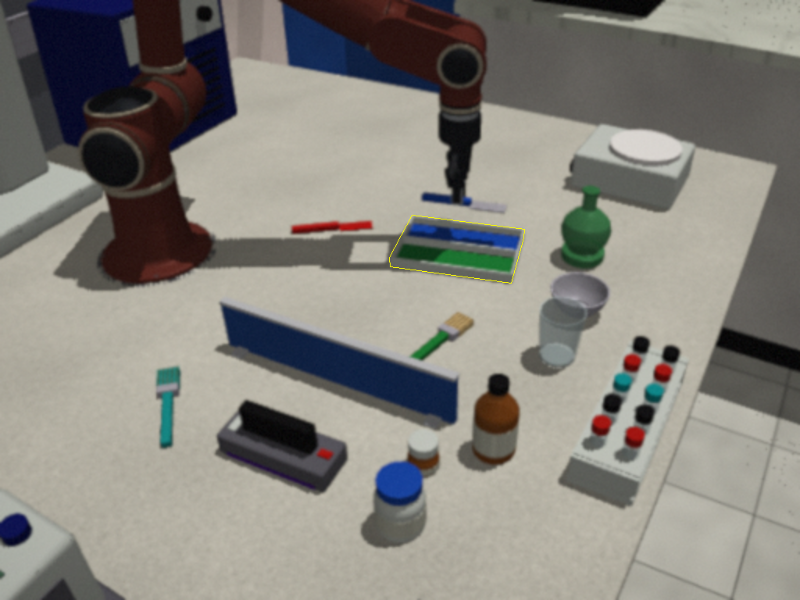

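Blade sits inside the blue bay (348–447 of 318–488 px), tray's true far edge ~3 mm beyond my outline. Lowering.

Emit:
carry_out(series=[[0.06, -0.02, -0.8, 0, 0, 0, 0], [0.06, -0.02, -0.8, 0, 0, 0, 0], [0, 0, -0.6, 0, 0, 0, 0], [0, 0, -0.4, 0, 0, 0, 0], [0, 0, -0.27, 0, 0, 0, 0], [0, 0, 0, 0, 0, 0, 0]])

```text
t: 6.35
tool_pos: [0.4961, 0.305, 0.0105]
tool_rot: [-3.118, -0.387, -0.0]
contact_force: [-0.3, -0.6, 0.3]
opening: 0.0148
```

Emit:
carry_out(series=[[0, 0, 0, 0, 0, 0, 0.36], [0, 0, 0, 0, 0, 0, 0.36], [0, 0, 0, 0, 0, 0, 0.36], [0, 0, 0, 0, 0, 0, 0.36], [0, 0, 0.3, 0, 0, 0, 0.36], [0, 0, 0.7, 0, 0, 0, 0.36], [0, 0, 0.9, 0, 0, 0, 0.36], [0, 0, 1, 0, 0, 0, 0.36], [0, 0, 0.9, 0, 0, 0, 0.36]])

```text
t: 7.25
tool_pos: [0.4959, 0.3051, 0.1068]
tool_rot: [-3.117, -0.387, -0.002]
contact_force: [0.9, -1.2, 0.7]
opening: 0.031
```

```bash
python3 look.py b wrist; python3 - <<'E'
from h import *
import pickle
out=pickle.load(open("poses.pkl","rb"))
p=shot("wrist"); r=ctrl.trace(p,"tray"); print([(x["p"],x["rect"]) for x in r])
o=ctrl.get_obs(); print(o["tool_pos"],o["opening"])
for x in ctrl.trace(p,"spatula")[:2]: print(x["p"],x["rect"])
E
```

```text
7.3 [0.4984 0.3063 0.1115] heading x 0.2469 z [ 0.007  0.003 -1.   ] [2.  1.7 2.9] 0.030762854829855874
[(0.75, [0.3855, 0.0667, 0.4369, 0.7513])]
[0.49722979 0.3056848  0.10767121] 0.030602950721274065
0.88 [0.4635, 0.2063, 0.0773, 0.5169]
```

View pics/b_wrist.png

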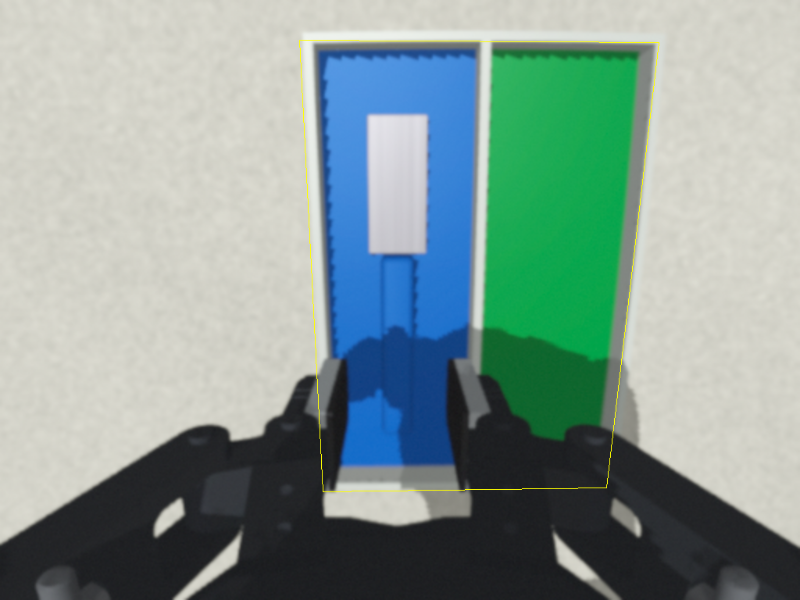

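Spatula lies flat in the blue bay (368–428, 115–430). Now the brush.

Emit:
carry_out(series=[[0.33, -0.94, 0, 0, 0, 0.88, 0.6], [0.33, -0.94, 0, 0, 0, 0.88, 0.6], [0.33, -0.94, 0, 0, 0, 0.88, 0.6], [0.33, -0.94, 0, 0, 0, 0.88, 0.6], [0.33, -0.94, 0, 0, 0, 0.88, 0.6], [0.33, -0.94, 0, 0, 0, 0.88, 0.6], [0.33, -0.94, 0, 0, 0, 0.88, 0.6], [0.33, -0.94, 0, 0, 0, 0.88, 0.6], [0.33, -0.94, 0, 0, 0, 0.88, 0.6], [0.33, -0.94, 0, 0, 0, 0.88, 0.6], [0.33, -0.94, 0, 0, 0, 0.88, 0.6], [0.33, -0.94, 0, 0, 0, 0.88, 0.6]])

```text
t: 8.65
tool_pos: [0.5937, 0.0221, 0.1029]
tool_rot: [-2.493, -1.908, 0.004]
contact_force: [-0.4, 0.6, 0.6]
opening: 0.0513
```

Emit:
carry_out(series=[[0.29, -0.88, 0, 0, 0, 0.89, 0.6], [0, 0, 0, 0, 0, 0, 0.6], [0, 0, 0, 0, 0, 0, 0.6]])

```text
t: 8.95
tool_pos: [0.6009, 0.001, 0.1034]
tool_rot: [-2.411, -2.01, 0.003]
contact_force: [-0.1, 0.2, -0.4]
opening: 0.0512
```

```bash
python3 - <<'E'
from h import *
import pickle
p=shot("wrist"); out=pickle.load(open("poses.pkl","rb"))
r=[x for x in ctrl.trace(p,"brush") if x["mask"].sum()>500]
for x in r[:2]: print(x["p"],x["rect"],fit([(p,x["mask"])],"brush",out["brush"]))
o=ctrl.get_obs();Rm=Ro.from_rotvec(o["tool_rot"]).as_matrix(); print(o["tool_pos"],np.arctan2(Rm[1,0],Rm[0,0]),o["opening"])
cv2.imwrite("pics/c.png",p["frame"])
E
```

```text
0.94 [0.4539, 0.1849, 0.1016, 0.5419] (array([0.60446221, 0.01071207, 1.39749019]), [np.float64(0.961), np.float64(0.039)])
[0.60105612 0.00183516 0.10393246] 1.3915864571833076 0.05120389099439203
```

View pics/c.png

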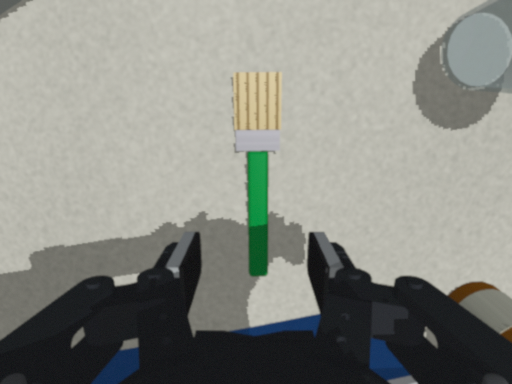

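Green brush at (258,75–275), between the jaws. Descend and grip.

Emit:
carry_out(series=[[0.06, -0.02, -0.9, 0, 0, 0, 0.6], [0, 0, -0.9, 0, 0, 0, 0.6], [0, 0, -0.9, 0, 0, 0, 0.6], [0, 0, -0.7, 0, 0, 0, 0.6], [0, 0, -0.52, 0, 0, 0, 0.6], [0, 0, 0, 0, 0, 0, 0], [0, 0, 0, 0, 0, 0, 0], [0, 0, 0, 0, 0, 0, 0], [0, 0, 0, 0, 0, 0, 0], [0, 0, 0, 0, 0, 0, 0]])

```text
t: 10.05
tool_pos: [0.6044, 0.0004, 0.0082]
tool_rot: [2.41, 2.013, 0.002]
contact_force: [0.4, 1.0, 1.6]
opening: 0.0144
```

Emit:
carry_out(series=[[0, 0, 0.4, 0, 0, 0, 0], [0, 0, 0.9, 0, 0, 0, 0], [0, 0, 0.9, 0, 0, 0, 0], [0, 0, 0.9, 0, 0, 0, 0]])

```text
t: 10.45
tool_pos: [0.6035, 0.0005, 0.0861]
tool_rot: [2.411, 2.014, 0.0]
contact_force: [0.6, 0.8, 0.0]
opening: 0.0144
```

Emit:
carry_out(series=[[-0.3, 0.78, 0, 0, 0, -0.95, 0], [-0.3, 0.78, 0, 0, 0, -0.95, 0], [-0.3, 0.78, 0, 0, 0, -0.95, 0], [-0.3, 0.78, 0, 0, 0, -0.95, 0], [-0.3, 0.78, 0, 0, 0, -0.95, 0], [-0.3, 0.78, 0, 0, 0, -0.95, 0], [-0.3, 0.78, 0, 0, 0, -0.95, 0], [-0.3, 0.78, 0, 0, 0, -0.95, 0], [-0.3, 0.78, 0, 0, 0, -0.96, 0], [-0.3, 0.78, 0, 0, 0, -0.96, 0], [-0.3, 0.76, 0, 0, 0, -0.96, 0], [-0.28, 0.74, 0, 0, 0, -0.96, 0]])

```text
t: 11.65
tool_pos: [0.5137, 0.2338, 0.0854]
tool_rot: [-3.118, -0.382, -0.001]
contact_force: [-0.3, -0.7, -0.4]
opening: 0.0145
```

Emit:
carry_out(series=[[0, 0, 0, 0, 0, 0, 0]])

```text
t: 11.75
tool_pos: [0.5133, 0.2346, 0.0853]
tool_rot: [-3.117, -0.392, -0.001]
contact_force: [0.0, -0.6, -0.8]
opening: 0.0146
```

```bash
python3 look.py d wrist
```

```text
11.8 [0.5138 0.2336 0.0852] heading x 0.251 z [ 0.001 -0.    -1.   ] [ 0.6 -0.9  0.2] 0.01445623889842861
```

View pics/d_wrist.png

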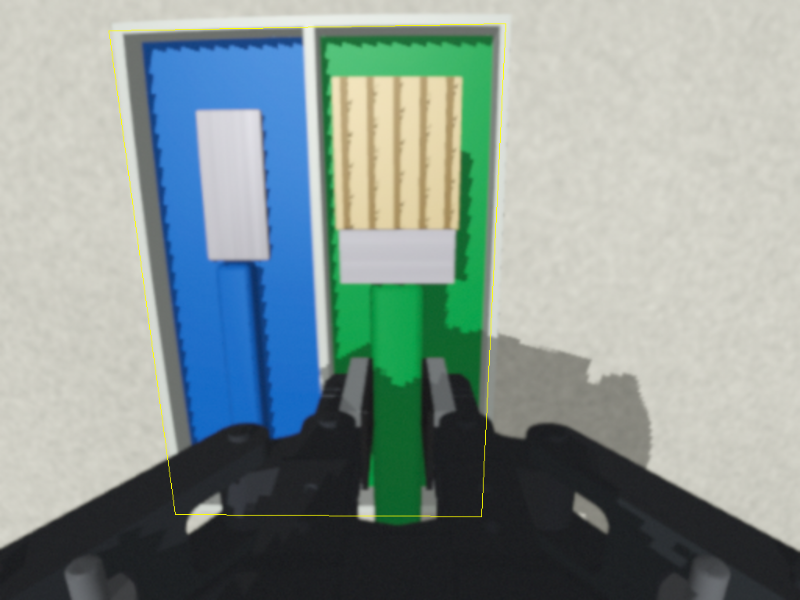

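Emit:
carry_out(series=[[0, -0.04, -0.8, 0, 0, 0, 0], [0.02, -0.04, -0.8, 0, 0, 0, 0], [0, 0, -0.6, 0, 0, 0, 0], [0, 0, -0.4, 0, 0, 0, 0], [0, 0, -0.3, 0, 0, 0, 0], [0, 0, 0, 0, 0, 0, 0]])

```text
t: 12.4
tool_pos: [0.5151, 0.2309, 0.0123]
tool_rot: [3.117, 0.388, 0.001]
contact_force: [1.0, -0.3, 0.0]
opening: 0.0144
```

Emit:
carry_out(series=[[0, 0, 0, 0, 0, 0, 0.36], [0, 0, 0, 0, 0, 0, 0.36], [0, 0, 0, 0, 0, 0, 0.36], [0, 0, 0, 0, 0, 0, 0.36], [0, 0, 0.3, 0, 0, 0, 0.36], [0, 0, 0.7, 0, 0, 0, 0.36], [0, 0, 1, 0, 0, 0, 0.36], [0, 0, 1, 0, 0, 0, 0.36], [0, 0, 1, 0, 0, 0, 0.36], [0, 0, 1, 0, 0, 0, 0.6], [0, 0, 1, 0, 0, 0, 1]])

```text
t: 13.5
tool_pos: [0.5144, 0.231, 0.1638]
tool_rot: [-3.117, -0.388, -0.001]
contact_force: [-0.8, 0.1, -0.5]
opening: 0.0585
```

Emit:
carry_out(series=[[-1, 0, 1, 0, 0, 0, 1], [-1, 0, 1, 0, 0, 0, 1], [-0.5, 0, 0, 0, 0, 0, 1], [0, 0, 0, 0, 0, 0, 1], [0, 0, 0, 0, 0, 0, 1]])

```text
t: 14.0
tool_pos: [0.4516, 0.2308, 0.2109]
tool_rot: [3.117, 0.388, -0.002]
contact_force: [0.4, -0.8, -0.3]
opening: 0.0854
```

```bash
python3 look.py e wrist; python3 - <<'E'
from h import *
import pickle
out=pickle.load(open("poses.pkl","rb"))
for i in range(2):
    p=shot("wrist"); r=ctrl.trace(p,"tray"); print(r[0]["p"],r[0]["rect"],fit([(p,r[0]["mask"])],"tray",out["tray"]))
E
```

```text
14.05 [0.4517 0.2307 0.2106] heading x 0.2477 z [-0.002 -0.001 -1.   ] [-0.2  0.6 -0. ] 0.08503431896746844
0.87 [0.2902, 0.0, 0.3166, 0.5404] (array([0.5158452 , 0.27067012, 0.25357183]), [np.float64(0.779), np.float64(0.221)])
0.94 [0.2924, 0.0, 0.3193, 0.5357] (array([0.5155865 , 0.27075355, 0.25981134]), [np.float64(0.783), np.float64(0.217)])
```

View pics/e_wrist.png

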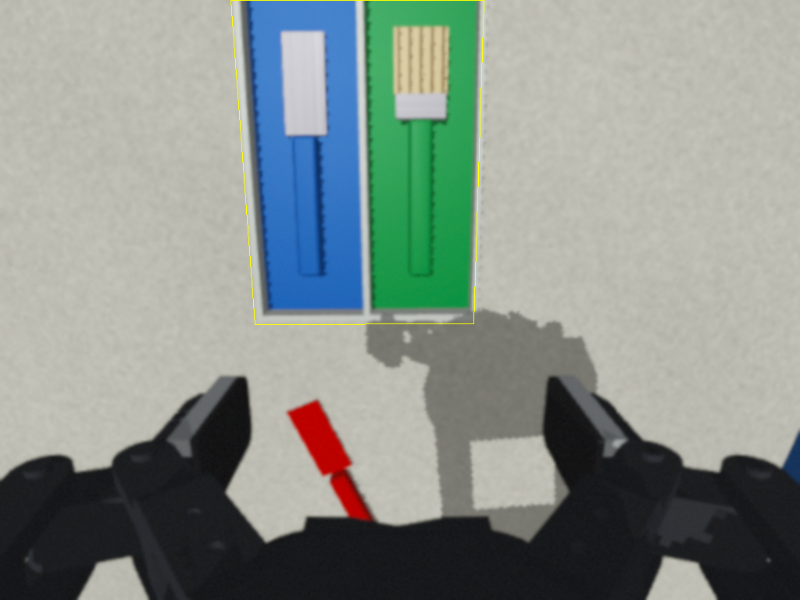

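Both tools lie flat in their bays (spatula 280–327 / brush 393–450). The tray's far edge is out of frame; back up a little to measure it completely.

Emit:
carry_out(series=[[-0.8, -0.2, 0.4, 0, 0, 0, 1], [-0.8, -0.2, 0.4, 0, 0, 0, 1], [0, 0, 0, 0, 0, 0, 1], [0, 0, 0, 0, 0, 0, 1]])

```text
t: 14.65
tool_pos: [0.4124, 0.221, 0.232]
tool_rot: [-3.117, -0.388, -0.001]
contact_force: [-0.0, 0.4, 0.2]
opening: 0.0855
```

```bash
cat > tf.py <<'E'
from h import *
import pickle
out=pickle.load(open("poses.pkl","rb"))
P,R=pickle.load(open("v0.pkl","rb"))
def hull(m):
    n,l,st,_=cv2.connectedComponentsWithStats(m.astype(np.uint8)); i=1+np.argmax(st[1:,4]); c=cv2.convexHull(np.argwhere(l==i)[:,::-1].astype(np.int32)); z=np.zeros(m.shape,np.uint8); cv2.fillConvexPoly(z,c,1); return z>0
old=[(P[n],hull(R[n,"tray"][0]["mask"])) for n in("scene","side")]
for o in old: print(fit([o],"tray",out["tray"]))
ob=[]
for i in range(2):
    p=shot("wrist"); r=ctrl.trace(p,"tray"); ob.append((p,hull(r[0]["mask"])));print(r[0]["p"],r[0]["rect"],fit([ob[-1]],"tray",out["tray"]))
q,e=fit(ob+old,"tray",out["tray"]); print("all",q,e)
im=cv2.resize(p["frame"],None,fx=S,fy=S);q2=fit(ob,"tray",out["tray"])[0]
cs,_=cv2.findContours(render(p,M["tray"],q2),0,2); cv2.drawContours(im,cs,-1,(0,255,255),1)
cv2.imwrite("pics/f.png",cv2.resize(im,(800,600)))
E
python3 tf.py
```

```text
(array([0.51200515, 0.27216703, 0.25800377]), [np.float64(0.964), np.float64(0.036)])
(array([0.51488864, 0.2709691 , 0.24036122]), [np.float64(0.964), np.float64(0.036)])
0.55 [0.3031, 0.0, 0.2986, 0.4326] (array([0.51635007, 0.27022294, 0.24440742]), [np.float64(0.982), np.float64(0.018)])
0.69 [0.302, 0.0, 0.2975, 0.4344] (array([0.5164191 , 0.27081463, 0.25879143]), [np.float64(0.988), np.float64(0.012)])
all [0.514777   0.27037663 0.25457509] [None, np.float64(0.127)]
```

View pics/f.png

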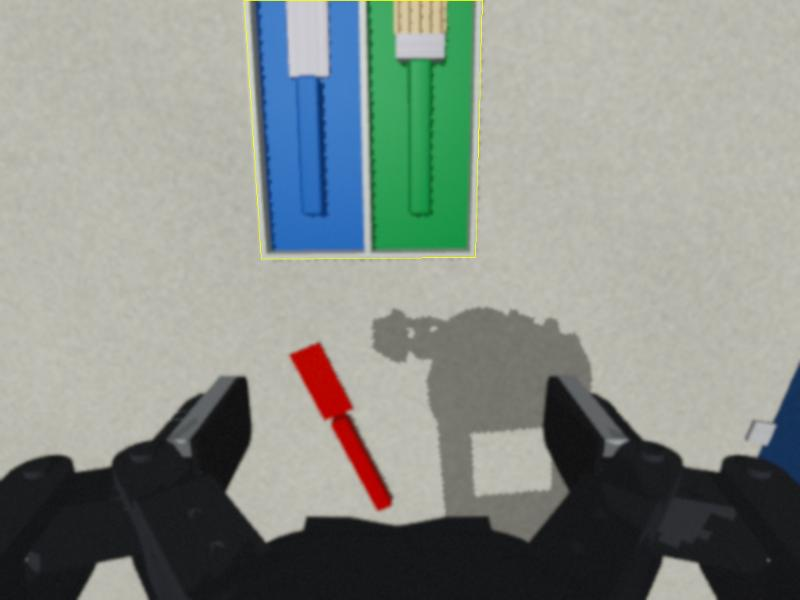

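That moved the wrong way; go forward.

Emit:
carry_out(series=[[0.9, 0.3, 0.5, 0, 0, 0, 1], [0.9, 0.3, 0.5, 0, 0, 0, 1], [0.9, 0.2, 0.5, 0, 0, 0, 1], [0.5, 0, 0, 0, 0, 0, 1], [0, 0, 0, 0, 0, 0, 1], [0, 0, 0, 0, 0, 0, 1]])

```text
t: 15.45
tool_pos: [0.4912, 0.2406, 0.268]
tool_rot: [3.117, 0.388, -0.004]
contact_force: [0.3, -0.4, -0.5]
opening: 0.0852
```

```bash
python3 tf.py
```

```text
(array([0.51200515, 0.27216703, 0.25800377]), [np.float64(0.964), np.float64(0.036)])
(array([0.51488864, 0.2709691 , 0.24036122]), [np.float64(0.964), np.float64(0.036)])
0.58 [0.327, 0.0846, 0.2629, 0.4961] (array([0.51637961, 0.27098331, 0.25622977]), [np.float64(0.988), np.float64(0.012)])
0.57 [0.3256, 0.0893, 0.2627, 0.4888] (array([0.51669423, 0.27057983, 0.25194643]), [np.float64(0.985), np.float64(0.015)])
all [0.51511436 0.27009406 0.25166278] [None, np.float64(0.134)]
```

View pics/f.png

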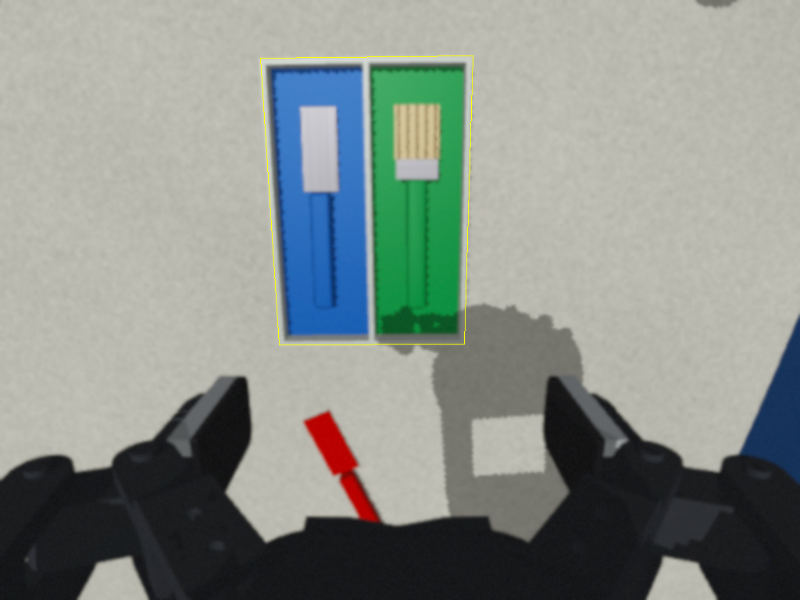

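Tray now measured as (0.5155, 0.2706, yaw 0.253); both tools flat inside. On to the lamp, high over the screen.

Emit:
carry_out(series=[[0.02, -0.9, 0, 0, 0, -0.08, 1], [0.02, -0.9, 0, 0, 0, -0.08, 1], [0.02, -0.9, 0, 0, 0, -0.08, 1], [0.02, -0.9, 0, 0, 0, -0.08, 1], [0.02, -0.9, 0, 0, 0, -0.08, 1], [0.02, -0.9, 0, 0, 0, -0.08, 1], [0.02, -0.9, 0, 0, 0, -0.08, 1], [0.02, -0.9, 0, 0, 0, -0.08, 1], [0.02, -0.9, 0, 0, 0, -0.08, 1], [0.02, -0.9, 0, 0, 0, -0.08, 1], [0.02, -0.9, 0, 0, 0, -0.08, 1], [0.02, -0.9, 0, 0, 0, -0.08, 1]])

```text
t: 16.85
tool_pos: [0.4974, -0.0296, 0.2695]
tool_rot: [3.133, 0.238, 0.0]
contact_force: [0.5, 0.3, 0.4]
opening: 0.0853
```

Emit:
carry_out(series=[[0.02, -0.9, 0, 0, 0, -0.08, 1], [0.02, -0.9, 0, 0, 0, -0.08, 1], [0.02, -0.9, 0, 0, 0, -0.08, 1], [0.02, -0.9, 0, 0, 0, -0.08, 1], [0.02, -0.9, 0, 0, 0, -0.08, 1], [0.02, -0.9, 0, 0, 0, -0.08, 1], [0.02, -0.9, 0, 0, 0, -0.08, 1], [0.02, -0.9, 0, 0, 0, -0.08, 1], [0.02, -0.9, 0, 0, 0, -0.08, 1], [0.02, -0.9, 0, 0, 0, -0.08, 1], [0, 0, 0, 0, 0, -0.16, 1], [0, 0, 0, 0, 0, 0, 1]])

```text
t: 18.05
tool_pos: [0.5026, -0.2537, 0.2694]
tool_rot: [-3.14, -0.086, 0.0]
contact_force: [-0.5, 0.7, 0.7]
opening: 0.0853
```

```bash
python3 - <<'E'
from h import *
import pickle
out=pickle.load(open("poses.pkl","rb"))
P,R=pickle.load(open("v0.pkl","rb"))
p=shot("wrist"); r=ctrl.trace(p,"lamp")
for x in r[:2]: print(x["p"],x["rect"],fit([(p,x["mask"])],"lamp",out["lamp"]))
q=fit([(p,r[0]["mask"])],"lamp",out["lamp"])[0]
im=cv2.resize(p["frame"],None,fx=S,fy=S)
for k,qq in(("lamp",q),("screen",out["screen"])):
  for part in M[k]:
    cs,_=cv2.findContours(render(p,[part],qq),0,2); cv2.drawContours(im,cs,-1,(0,255,255),1)
cv2.imwrite("pics/g.png",cv2.resize(im,(800,600)))
o=ctrl.get_obs();Rm=Ro.from_rotvec(o["tool_rot"]).as_matrix(); print(o["t"],o["tool_pos"],np.arctan2(Rm[1,0],Rm[0,0]),Rm[:,2],o["contact_force"])
E
```

```text
0.82 [0.5076, 0.1727, 0.1121, 0.3664] (array([ 0.53204173, -0.29404446,  0.07197361]), [np.float64(0.975), np.float64(0.025)])
0.61 [0.2334, 0.0, 0.1359, 0.8497] (array([ 0.53097165, -0.29574166,  0.05587806]), [np.float64(0.0), np.float64(1.0)])
18.15 [ 0.50286203 -0.2530924   0.2695136 ] 0.05665838295324163 [ 2.63668403e-05  3.90344787e-04 -9.99999923e-01] [ 0.05314707  0.00859245 -0.38904723]
```

View pics/g.png

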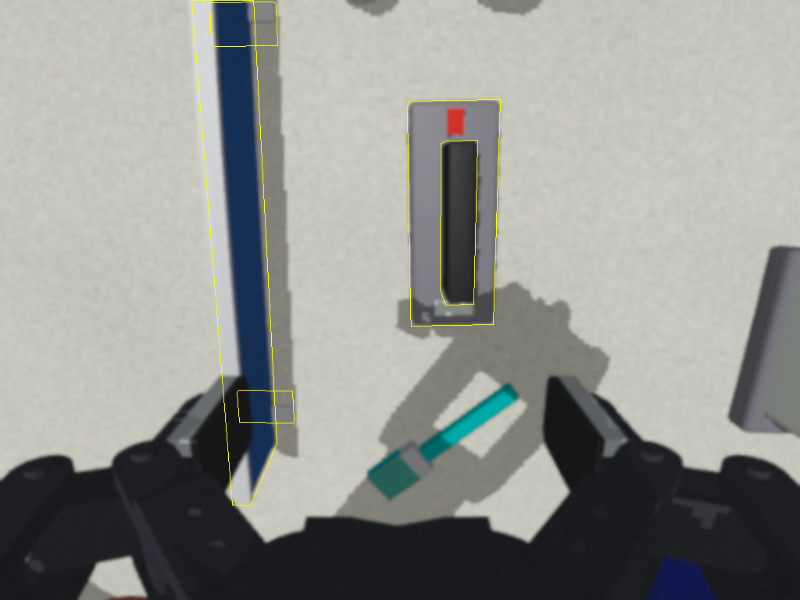

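Emit:
carry_out(series=[[0.59, -0.82, -0.5, 0, 0, 0.11, 0.8], [0.58, -0.82, -0.5, 0, 0, 0, 0.8], [0, 0, -1, 0, 0, 0, 0.8], [0, 0, -1, 0, 0, 0, 0.8], [0, 0, -1, 0, 0, 0, 0.8], [0, 0, -1, 0, 0, 0, 0.8], [0, 0, -1, 0, 0, 0, 0.8], [0, 0, 0, 0, 0, 0, 0.8], [0, 0, 0, 0, 0, 0, 0.8]])

```text
t: 19.05
tool_pos: [0.5323, -0.2942, 0.1197]
tool_rot: [-3.139, -0.107, 0.001]
contact_force: [0.2, -0.7, 0.5]
opening: 0.0685
```

```bash
python3 look.py h wrist
```

```text
19.1 [ 0.533  -0.2949  0.121 ] heading x 0.0677 z [ 0.002 -0.001 -1.   ] [-0.3 -0.2  0.2] 0.06819212847065027
```

View pics/h_wrist.png

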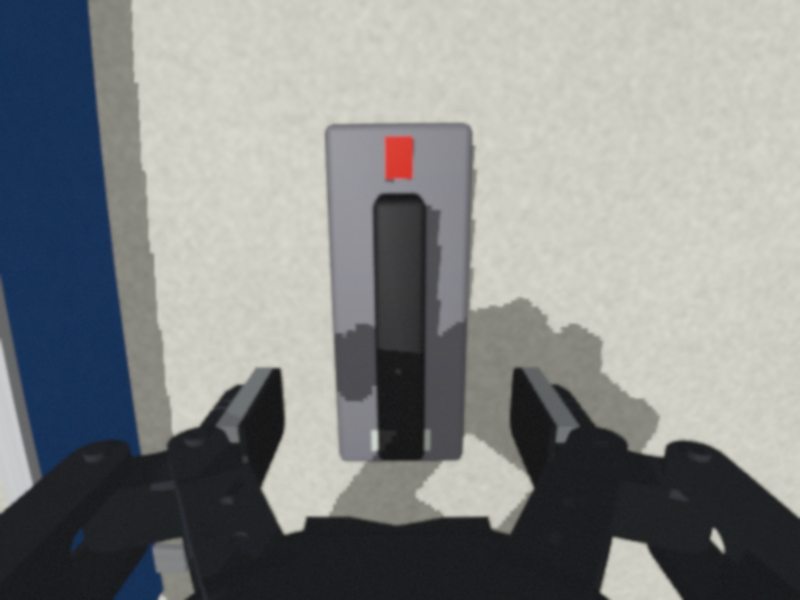

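Fin (375–425, 195–460) centred between jaws. Descend and grip.

Emit:
carry_out(series=[[0, 0, -0.9, 0, 0, 0, 0.8], [0, 0, -0.9, 0, 0, 0, 0.8], [0, 0, -0.8, 0, 0, 0, 0.8], [0, 0, -0.44, 0, 0, 0, 0.8], [0, 0, 0, 0, 0, 0, 0], [0, 0, 0, 0, 0, 0, 0], [0, 0, 0, 0, 0, 0, 0], [0, 0, 0, 0, 0, 0, 0], [0, 0, 0, 0, 0, 0, 0], [0, 0, 0, 0, 0, 0, 0], [0, 0, 0, 0, 0, 0, 0]], grip_force=80)

```text
t: 20.2
tool_pos: [0.5334, -0.2957, 0.0455]
tool_rot: [3.138, 0.105, 0.004]
contact_force: [-0.6, 0.9, 7.0]
opening: 0.0192
```

```bash
python3 - <<'E'
from h import *
for i in range(6):
    p=ctrl.get_image("wrist"); o=ctrl.get_obs(); print(o["tool_pos"].round(4),o["contact_force"].round(1),o["opening"])
E
```

```text
[ 0.5334 -0.2957  0.0455] [-0.8  1.1  5.3] 0.01875050267037278
[ 0.5334 -0.2957  0.0455] [-0.6  0.8  5.9] 0.018927851152371337
[ 0.5334 -0.2957  0.0455] [0.3 1.6 7. ] 0.019221515861202448
[ 0.5334 -0.2958  0.0455] [-0.7  1.1  5.8] 0.01873092444244705
[ 0.5334 -0.2957  0.0455] [-0.5  1.4  5.2] 0.01921261303840801
[ 0.5334 -0.2957  0.0455] [0.1 1.2 5.5] 0.019614253324239106
```

Gripped (19 mm = fin width, underside reference TCP z = 0.0455). Lift straight up.

Emit:
carry_out(series=[[0, 0, 0.3, 0, 0, 0, 0], [0, 0, 0.6, 0, 0, 0, 0], [0, 0, 0.8, 0, 0, 0, 0], [0, 0, 0.8, 0, 0, 0, 0], [0, 0, 0.8, 0, 0, 0, 0], [0, 0, 0.8, 0, 0, 0, 0], [0, 0, 0.8, 0, 0, 0, 0], [0, 0, 0.6, 0, 0, 0, 0], [0, 0, 0.3, 0, 0, 0, 0], [0, 0, 0, 0, 0, 0, 0]])

```text
t: 21.5
tool_pos: [0.5326, -0.2953, 0.1899]
tool_rot: [3.139, 0.105, 0.003]
contact_force: [0.2, 0.4, -3.0]
opening: 0.0185
```

```bash
python3 look.py i side,scene
```

```text
21.6 [ 0.5318 -0.2947  0.1876] heading x 0.0668 z [-0.001  0.001 -1.   ] [ 0.4 -0.2 -4.1] 0.0190072364750841
```

View pics/i_side.png

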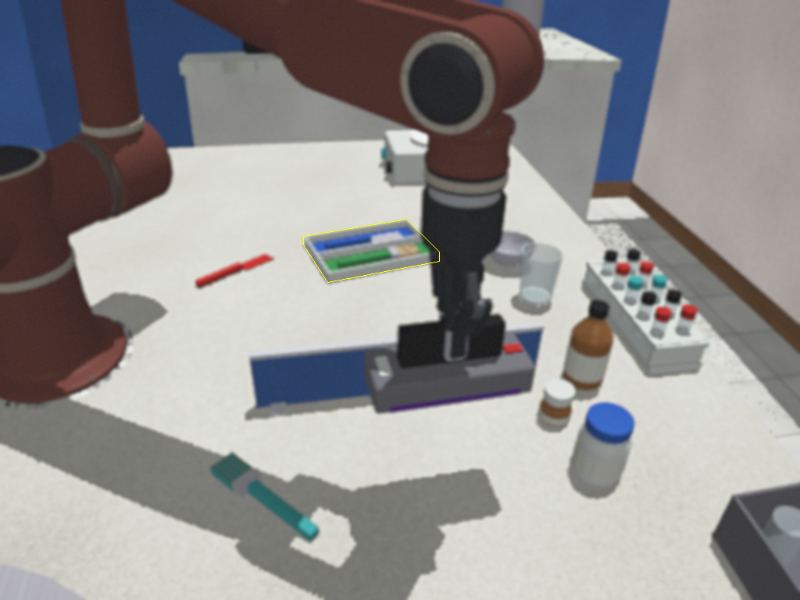

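Emit:
carry_out(series=[[-0.03, 0.3, 0, 0, 0, 0.08, 0], [-0.03, 0.6, 0, 0, 0, 0.08, 0], [-0.03, 0.9, 0, 0, 0, 0.08, 0], [-0.03, 0.9, 0, 0, 0, 0.08, 0], [-0.03, 0.9, 0, 0, 0, 0.08, 0], [-0.03, 0.9, 0, 0, 0, 0.08, 0], [-0.03, 0.9, 0, 0, 0, 0.08, 0], [-0.03, 0.9, 0, 0, 0, 0.08, 0], [-0.03, 0.9, 0, 0, 0, 0.08, 0], [-0.03, 0.9, 0, 0, 0, 0.08, 0], [-0.03, 0.9, 0, 0, 0, 0.08, 0], [-0.03, 0.9, 0, 0, 0, 0.08, 0]])

```text
t: 22.8
tool_pos: [0.5222, -0.0454, 0.1878]
tool_rot: [-3.13, -0.257, 0.002]
contact_force: [0.2, 0.9, -3.4]
opening: 0.0189
```

Emit:
carry_out(series=[[-0.03, 0.9, 0, 0, 0, 0.08, 0], [-0.03, 0.9, 0, 0, 0, 0.08, 0], [-0.03, 0.9, 0, 0, 0, 0.08, 0], [-0.03, 0.9, 0, 0, 0, 0.08, 0], [-0.03, 0.9, 0, 0, 0, 0.08, 0], [-0.03, 0.9, 0, 0, 0, 0.08, 0], [-0.03, 0.9, 0, 0, 0, 0.08, 0], [-0.03, 0.9, 0, 0, 0, 0.08, 0], [-0.03, 0.9, 0, 0, 0, 0.08, 0], [-0.03, 0.9, 0, 0, 0, 0.08, 0], [-0.03, 0.9, 0, 0, 0, 0.08, 0], [0, 0.8, 0, 0, 0, 0.02, 0]])

```text
t: 24.0
tool_pos: [0.5134, 0.2218, 0.1878]
tool_rot: [-3.116, -0.399, 0.002]
contact_force: [0.9, -0.1, -3.5]
opening: 0.0193
```

Emit:
carry_out(series=[[0, 0.6, 0, 0, 0, 0, 0], [0, 0.4, 0, 0, 0, 0, 0], [0, 0, 0, 0, 0, 0, 0], [0, 0, 0, 0, 0, 0, 0], [0, 0, 0, 0, 0, 0, 0]])

```text
t: 24.5
tool_pos: [0.515, 0.2443, 0.1884]
tool_rot: [3.116, 0.395, -0.0]
contact_force: [-0.2, 0.5, -3.6]
opening: 0.019
```

```bash
cat > lf.py <<'E'
from h import *
import sys
o=[]
for i in range(3):
    ctrl.get_image("wrist"); o.append(ctrl.get_obs())
tp=np.mean([x["tool_pos"] for x in o],0); Rm=Ro.from_rotvec(o[-1]["tool_rot"]).as_matrix(); hd=np.arctan2(Rm[1,0],Rm[0,0])
print(o[-1]["t"],tp.round(4),hd.round(4),Rm[:,2].round(4),o[-1]["contact_force"].round(1),o[-1]["opening"])
z=tp[2]-0.0455
ob=[]
for n in("scene","side"):
    p=ctrl.get_image(n)
    rs=ctrl.trace(p,"lamp"); 
    im=cv2.resize(p["frame"],None,fx=S,fy=S)
    for part in M["lamp"]:
        cs,_=cv2.findContours(render(p,[part],[tp[0],tp[1],hd,z]),0,2); cv2.drawContours(im,cs,-1,(0,255,255),1)
    cs,_=cv2.findContours(render(p,M["tray"],[.5155,.2706,.253]),0,2); cv2.drawContours(im,cs,-1,(0,0,255),1)
    c=proj(p,[tp])[0]*S; x0=int(np.clip(c[0]-200,0,624)); y0=int(np.clip(c[1]-150,0,468))
    cv2.imwrite(f"pics/{sys.argv[1]}_{n}.png",cv2.resize(im[y0:y0+300,x0:x0+400],(800,600)))
    print(n,[(round(r["p"],2),np.round(r["rect"],3)) for r in rs[:2]])
E
python3 lf.py j
```

```text
24.65 [0.5151 0.2443 0.1885] 0.2518 [ 0.e+00 -1.e-04 -1.e+00] [ 0.3  0.4 -4.6] 0.01869828999137946
scene [(0.63, array([0.503, 0.247, 0.126, 0.094]))]
side [(0.81, array([0.409, 0.234, 0.12 , 0.106]))]
```

View pics/j_scene.png

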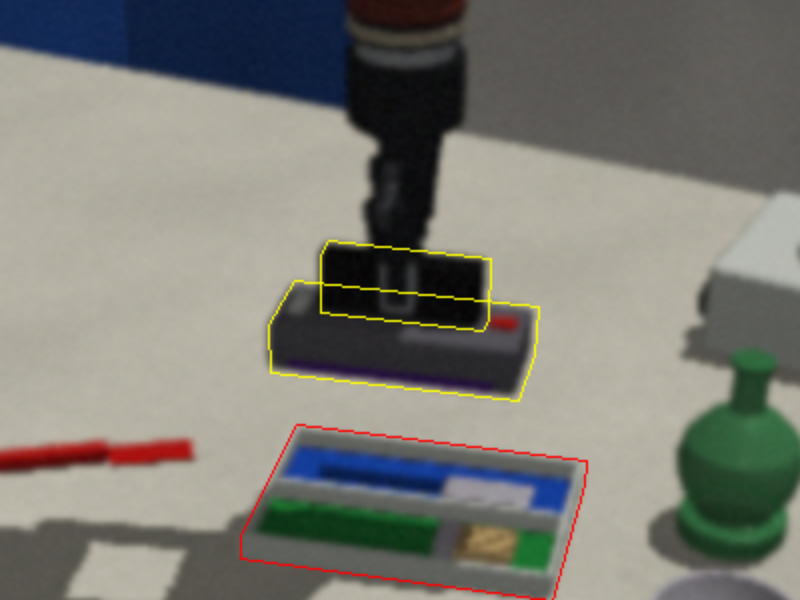

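View pics/j_side.png

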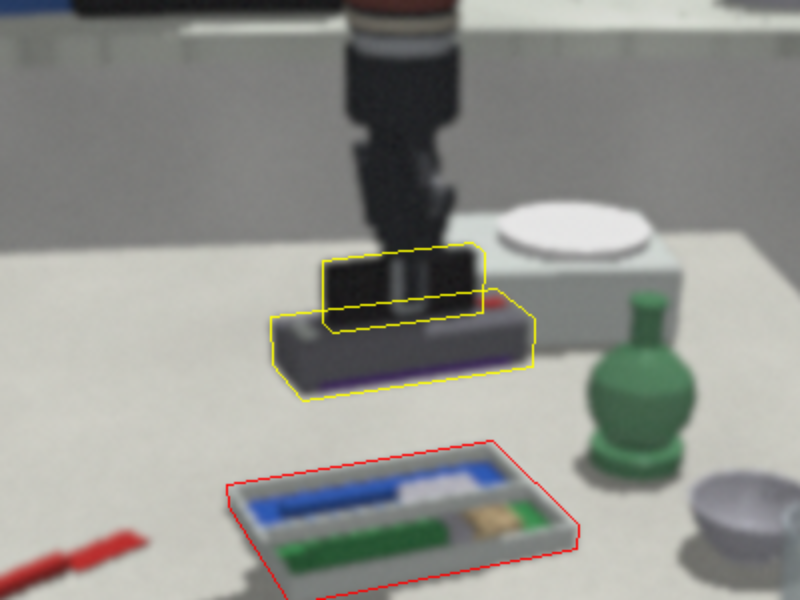

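Lamp model overlay agrees within ~1 mm, level; it's 26 mm short in y. Correct, then lower.

Emit:
carry_out(series=[[0.05, 0.4, 0, 0, 0, 0.01, 0], [0, 0.4, 0, 0, 0, 0, 0], [0, 0.26, -0.2, 0, 0, 0, 0], [0, 0, -0.5, 0, 0, 0, 0], [0, 0, -0.6, 0, 0, 0, 0], [0, 0, -0.6, 0, 0, 0, 0], [0, 0, -0.5, 0, 0, 0, 0], [0, 0, -0.4, 0, 0, 0, 0], [0, 0, -0.3, 0, 0, 0, 0], [0, 0, -0.2, 0, 0, 0, 0], [0, 0, 0, 0, 0, 0, 0], [0, 0, 0, 0, 0, 0, 0]])

```text
t: 26.05
tool_pos: [0.5166, 0.2716, 0.1066]
tool_rot: [-3.116, -0.398, -0.001]
contact_force: [0.6, 0.6, -3.3]
opening: 0.0189
```

```bash
python3 lf.py k
```

```text
26.2 [0.5168 0.2717 0.1069] 0.2538 [ 1.4e-03  6.0e-04 -1.0e+00] [-0.6 -0.  -4.1] 0.019226702784386287
scene [(0.95, array([0.516, 0.312, 0.123, 0.084]))]
side []
```

View pics/k_side.png

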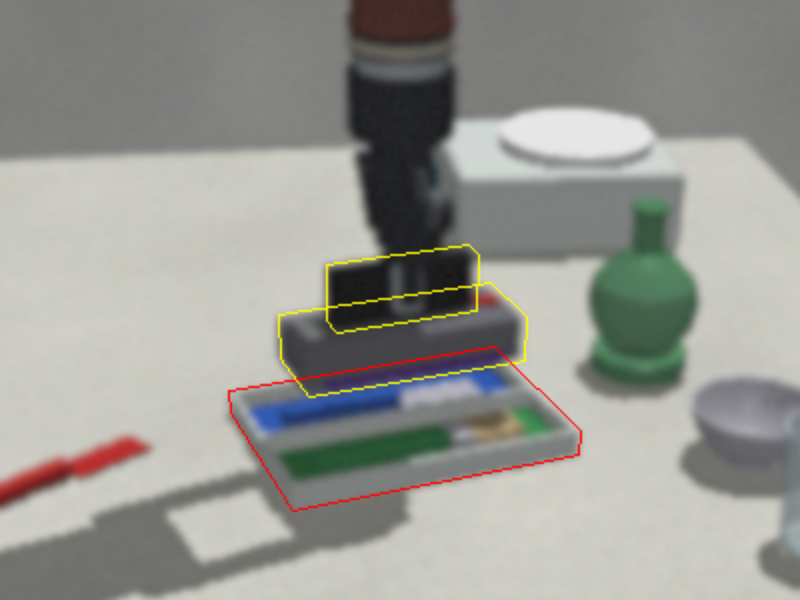

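Emit:
carry_out(series=[[0, -0.03, -0.2, 0, 0, 0, 0], [0, 0, -0.2, 0, 0, 0, 0], [0, 0, -0.2, 0, 0, 0, 0], [0, 0, -0.16, 0, 0, 0, 0], [0, 0, -0.1, 0, 0, 0, 0], [0, 0, 0, 0, 0, 0, 0], [0, 0, 0, 0, 0, 0, 0], [0, 0, 0, 0, 0, 0, 0]])

```text
t: 27.2
tool_pos: [0.5165, 0.2709, 0.0849]
tool_rot: [-3.116, -0.398, -0.001]
contact_force: [-0.6, 0.2, -3.8]
opening: 0.019
```

```bash
python3 lf.py l; python3 - <<'E'
from h import *
p=shot("scene"); cv2.imwrite("pics/final.png",p["frame"])
E
```

```text
27.35 [0.5164 0.2708 0.0849] 0.2538 [ 6.e-04  2.e-04 -1.e+00] [ 0.6  0.3 -3. ] 0.018964382256662807
scene [(0.8, array([0.512, 0.327, 0.126, 0.085]))]
side [(0.94, array([0.409, 0.316, 0.114, 0.1  ]))]
```

View pics/l_side.png

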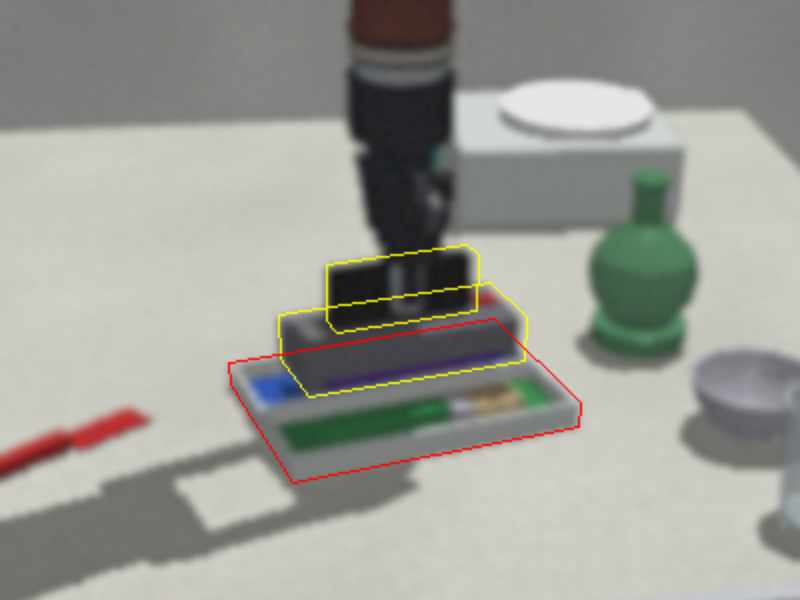

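View pics/l_scene.png

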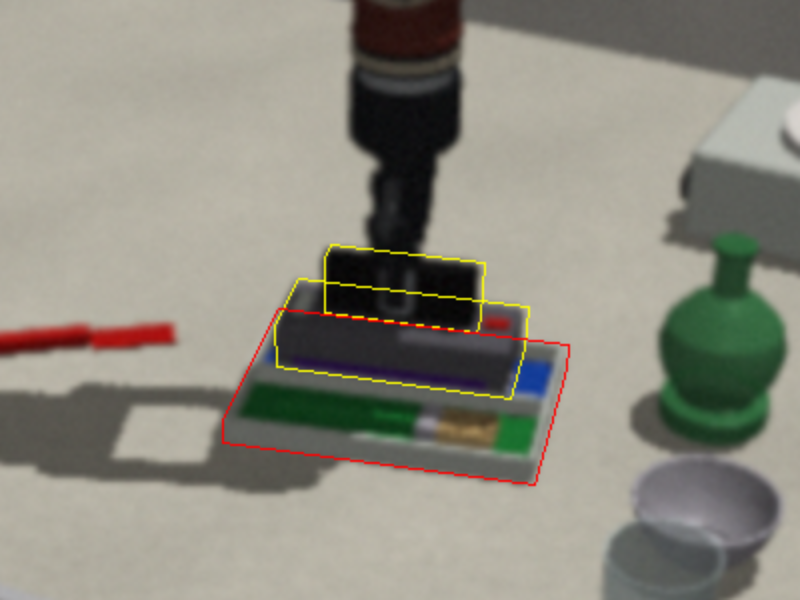

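View pics/final.png

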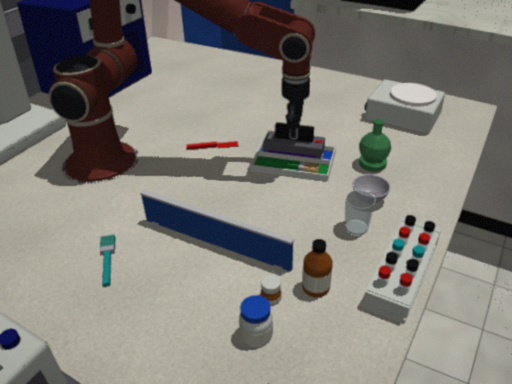

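The lamp is level over the tray centre, bystanders and screen unchanged. Handing in.

```bash
python3 - <<'E'
from station import ctrl
print(ctrl.finish_job())
E
```

```text
the job is handed in; nothing more can be done
None
```

The job is done and handed in at about 27 s of the 70 s. The controller gives no verdict, so the results below are from my own checks.

- **Tools:** The blue-handled spatula lies flat in the blue-lined bay and the green-handled brush flat in the green-lined one. I let go of both. I saw both inside the walls in the wrist pictures after letting go. The red spatula and the turquoise brush were left alone.
- **Lamp:** I gripped it by its fin and carried it over the screen with about 5 cm to spare. At hand-in I was still holding it level (tool tilt under 0.001 rad), with its underside about 19.5 mm above the rim. It was within about 1–2 mm of the tray's centre and 0.001 rad of its long side.
- **Surroundings:** The last scene picture, judged by eye, shows the screen, bottles, jars and glassware where they started. The force readings at the ends of the moves stayed at 7 N or below.

**Disagreements:** The cameras differed on the tray's position by about 4 mm in x (0.512 to 0.5165 m). I used 0.5155 m, weighted towards the close wrist views. The lamp appeared about 1 mm off the fingers' centre line along its length, and I allowed for that in the final position.

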